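# Push the phone carrier home into the corner stop

### The job

On the phone repair bench, push the black carrier tray with the opened phone along the mat into the red corner stop, until its long side lies flat against the stop's longer wall and its short end against the shorter wall, with no gap at either. Only push or nudge it with the fingers, keeping it flat on the mat: do not lift or tip it. Leave the tape reel, bottle, screw dish and screwdriver where they are, and finish with the hand clear.

Things in the scene. Friction and masses are not known exactly. Their poses are not given: they have to be found in the camera images.
- carrier: Flat black carrier tray holding an opened phone (silver frame, white battery, blue boards), loose on the mat: 92 mm along its own x, 170 mm along its own y, 16 mm high, straight upright outer sides, mass about 0.2 to 0.45 kg, slides with friction and stays where it is left. Origin at the centre of its underside, z up; its x axis starts within 0.3 rad of the stop's x axis.
- corner_stop: Red L-shaped stop fixed to the mat; yaw within 0.35 rad. Origin: the inner corner, where the two inner wall faces meet, at mat level (3 mm above the table). One wall's inner face is its plane x = 0, running 200 mm from the corner to its -y; the other's is y = 0, running 120 mm to its -x. Walls 20 mm thick, 20 mm high with bolts. The carrier starts 40 to 100 mm short of each wall.
- home (a point): Point on the mat, fixed to the stop at x = -46, y = -85 mm in its frame, axes parallel to the stop's: where the carrier's origin lies when it is home, its long +x side against the x = 0 wall and its short +y end against the y = 0 wall. The mat between is clear and flat.
- tape_reel: Bystander: orange ring, 100 mm outer and 72 mm inner diameter, 14 mm high, lying flat and loose; origin at the centre of its underside.
- bottle: Bystander: white bottle with a blue cap, 44 mm diameter, 85 mm high, standing loose; origin at the centre of its underside.
- screw_dish: Bystander: steel dish, 80 mm diameter, 25 mm high, loose; origin at the centre of its underside.
- screwdriver: Bystander: small screwdriver with a green handle, 150 mm long, lying along its own x, loose.
Mind the look-alikes: they are no part of the job. Several things have the shape of the carrier; the one meant has the colours described above.

How it is judged:
At the end, for the whole second after the job is handed in: The carrier lies flat and still on the mat with its long side within 3 mm of one wall of the corner stop and its short end within 3 mm of the other, turned less than 0.03 rad from them (x of carrier in the frame of corner_stop between -0.049 and -0.043 m and y of carrier in the frame of corner_stop between -0.088 and -0.082 m and angle between the x axis of carrier and the x axis of corner_stop, either way round below 0.03 rad and height (world z) of carrier below 0.006 m and angle between carrier's own z axis and vertical below 0.04 rad and linear speed of carrier below 0.01 m/s); the robot touches nothing.
It fails at once if the carrier is lifted (more than 8 mm off the mat) or tipped (more than 0.12 rad) (height (world z) of carrier above 0.011 m or angle between carrier's own z axis and vertical above 0.12 rad).
It fails at once if a bystander (tape reel, bottle, screw dish or screwdriver) is moved more than 15 mm (distance of any of tape_reel, bottle, screw_dish, screwdriver from where it was at the start of the episode above 0.015 m).
It also fails if it takes over 61 s, if anything falls off the work surface, if the arm or the gripper's body presses on something with over 40 N, if the wrist force passes 120 N, or if a joint passes its speed limit or range.

### The arm

A 6-joint arm with a two-finger parallel gripper is mounted at the origin on the work surface. World frame = base frame: x ahead of the robot, y to its left, z up, the work surface at z = 0. Lengths are in m, angles in rad, forces in N, time in s.
With the tool pointing down it reaches from about 0.375 to 0.9 m from the base axis. Payload 3.1 kg.
Tool frame: the origin (TCP) lies between the finger pads; the fingertips stand 17 mm ahead of it and the grasp point (between the pads) lies 2 mm behind it (robot.nose_length is the distance from the TCP to the fingertips, in m); z points along the fingers, y is the line along which they close (so a half turn about z gives the same grasp; the last joint's range is limited). The gripper opens to 87 mm and grips with 3 to 60 N. Pads are 19 mm wide; open, the fingers measure 117 mm over their backs; the gripper's body (75 mm by 190 mm) begins 51 mm behind the grasp point.
Start: joints at [-1.407, 0.527, 1.433, -0, 1.181, -0.178], TCP at [0.21, -0.589, 0.213] pointing down, gripper open.
Joint ranges: [-3.08, 3.08], [-0.75, 2.2], [0.22, 2.44], [-1.43, 4.57], [0, 2.65], [-2.85, 2.85]. Speed limits (rad/s): [2.79, 2.79, 3.14, 3.14, 3.14, 3.14].

### API

Orientations are given as a unit quaternion [x, y, z, w].
In Python, from rig import robot, cams gives the robot as it stands.
- The arm moves only by the shell command python3 -m pendant 'ROWS' [FORCE]. ROWS is JSON, a list of rows, each an object with "jaw": the opening, from 0 (shut) to 1 (fully open); "linear": the shift along the tool's x, y, z in cm, a list of three; "twist": the turn about the tool's z in degrees. A call has 1 to 12 rows; each row shifts and turns the commanded pose from where the row before left it, along the tool's axes as they then stand; what a row does not reach is not made up. A row lasts 1/12 s, in which the tool goes at most 41.7 mm and 7.16 degrees, less where a joint would pass 70% of its speed; a pose out of reach is approached as far as the arm can. A call is refused whole if a number of a shift passes 4.17 or a number of a turn 7.16, either way. A call with a gripper value outside its range is refused whole. The fingers move at their own pace and stop on an object; FORCE is the grip in N (left out, the last holds). Time passes only in rows, so rows that do not move let the fingers close. It gives the time, the measured TCP pose, the force, the opening and the grip force at its end, in the units of the state.
- robot.get_obs(): the state, without advancing time (a new reading comes with each control period).
- cams.camera(name): name is "side" or "top"; returns a dict with "color" (400x640x3 uint8, blue, green, red), "depth" (400x640 float32, m along the optical axis (not along the pixel's ray), 0 where there is no reading), "fov_y" (degrees; the focal length in pixels is half the picture's height over the tangent of half this angle, whatever the lens; pixels are square), "cx", "cy" (the principal point, pixels), "k1" (the pictures are not rectified: a ray, as slopes to the right and down, at radius r is drawn at 1 + k1 r^2 times it, then the intrinsics apply), "view" (4x4, takes a point from world to camera coordinates). Camera axes: x right, y down, z forward; pixel columns grow to the right and rows downward; lengths in m; the calibration is good to about 2 mm. A picture is of the moment at which its call begins.
- robot.hand_in(): hands the job in; it is judged then, once.
The state is a dict: "time": time; "q": joint angles; "joint_velocities": joint speeds; "joint_torque": joint torques, N m; "position": TCP position; "tool_rot": TCP orientation; "ft_force": force on the tool from outside, world axes, zero at the start; "moment": the same for the moment, N m; "grip_width": finger opening in m; "grip_force": force on a finger pad.
Only numpy, scipy, OpenCV 4.12 (cv2) and the standard library are available. Lean on these libraries where they do the work, as an engineer would, in place of code of your own. Each camera call takes 0.05 s, during which the arm holds its last target. There are 200 camera calls.

## Working session

There is one attempt and no reset: what is moved stays moved. The work goes in short steps, Python scripts to look and compute and a shell command to move; the robot and the scene stay as the last step left them, time stands still between calls to the robot, and variables do not carry over. Pictures are saved under pics/ and viewed, at most 10 in all, crops included, and the job is handed in when it is done.

```bash
ls; mkdir -p pics; cat > h.py <<'E'
import numpy as np, cv2
from rig import robot, cams
def load(n):
    c=cams.camera(n); return c
def K(c):
    f=c["color"].shape[0]/2/np.tan(np.radians(c["fov_y"])/2)
    return np.array([[f,0,c["cx"]],[0,f,c["cy"]],[0,0,1]]),np.array([c["k1"],0,0,0,0.])
def plane(c,px,z):
    k,d=K(c); s=cv2.undistortPoints(np.float64(px).reshape(-1,1,2),k,d).reshape(-1,2)
    V=np.array(c["view"]); R,t=V[:3,:3],V[:3,3]; o=-R.T@t
    r=np.c_[s,np.ones(len(s))]@R
    return o+r*((z-o[2])/r[:,2])[:,None]
def proj(c,P):
    k,d=K(c); V=np.array(c["view"])
    return cv2.projectPoints(np.float64(P).reshape(-1,1,3),cv2.Rodrigues(V[:3,:3])[0],V[:3,3],k,d)[0].reshape(-1,2)
E
python3 - <<'E'
from h import *
for n in("top","side"):
    c=load(n); cv2.imwrite(f"pics/{n}0.png",c["color"]); np.save(f"pics/{n}0.npy",c,allow_pickle=True)
    V=np.array(c["view"]); print(n,-V[:3,:3].T@V[:3,3],c["fov_y"],c["k1"])
print(robot.get_obs())
E
```

```text
pics
top [0.48714236 0.01511002 1.11275403] 56.3258557040531 0.02406662248634116
side [0.4728256  0.68222843 0.88213915] 50.2353527178999 0.0006089655123014277
{'time': 0.1, 'q': array([-1.40749973e+00,  5.28356162e-01,  1.43375342e+00, -1.45919239e-05,
        1.18139682e+00, -1.78500913e-01]), 'joint_velocities': array([-0.00097893, -0.00185169, -0.00092676, -0.00013909, -0.00200921,
       -0.00036164]), 'joint_torque': array([-1.47489322e-03, -4.40988600e+01, -1.77149802e+01,  6.35368377e-02,
        5.34248224e-02, -3.51659787e-05]), 'position': array([ 0.20940158, -0.58817143,  0.21228657]), 'tool_rot': array([ 9.85431392e-01,  1.70070738e-01,  5.27296627e-07, -9.56894578e-04]), 'ft_force': array([ 0.19570776,  0.05953357, -0.10823448]), 'moment': array([-0.00421897, -0.03784962,  0.02949702]), 'grip_force': 0.0, 'grip_width': 0.08700438608082196}
```

View pics/top0.png

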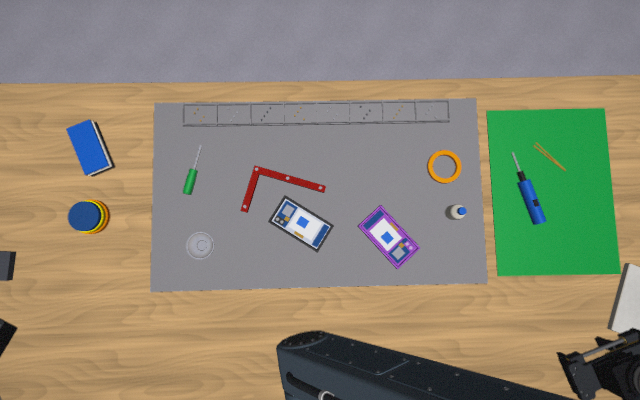

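View pics/side0.png

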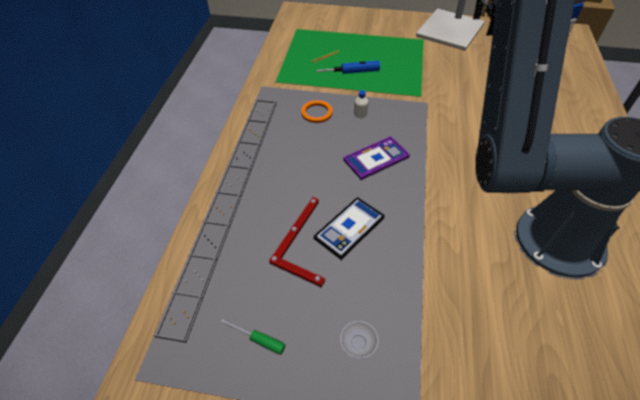

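Top view: the grey mat holds two carrier-shaped things, a black-rimmed tray at about (301,223) and a purple-rimmed one at (389,237). A blue notebook lies off the mat at (90,148). The red L has its corner near (256,167). The black tray fits the description (black, silver, white and blue). I'll confirm it in a crop and measure it in both views.

```bash
cat > m.py <<'E'
from h import *
def cross(a,b):  # line intersection, (p,dir)
    s=np.linalg.solve(np.c_[a[1],-b[1]],b[0]-a[0]); return a[0]+s[0]*a[1]
def biggest(m,near):
    n,l,st,ce=cv2.connectedComponentsWithStats(m.astype(np.uint8))
    k=[i for i in range(1,n) if st[i,4]>60]; i=min(k,key=lambda i:np.hypot(*(ce[i]-near))); return l==i
def refl(P):
    v=cv2.fitLine(np.float32(P),cv2.DIST_HUBER,0,.01,.01).ravel(); return v[2:].astype(float),v[:2].astype(float)
def stop(c,near,z=.023):
    b,g,r=[x.astype(int) for x in cv2.split(c["color"])]
    m=biggest((r>90)&(r>2.2*g)&(r>2.2*b)&(abs(g-b)<40),near)
    ct=max(cv2.findContours(m.astype(np.uint8),cv2.RETR_EXTERNAL,cv2.CHAIN_APPROX_NONE)[0],key=len)
    W=plane(c,ct.reshape(-1,2),z)[:,:2]
    ys,xs=np.nonzero(m); return plane(c,np.c_[xs,ys],z)[:,:2],W
def tray(c,near,z=.019,box=45):
    im=c["color"]; g=im.max(2).astype(int)
    roi=np.zeros(g.shape,bool); x,y=near; roi[y-box:y+box,x-box:x+box]=1
    m=biggest((g<60)&roi,near)
    ys,xs=np.nonzero(m); h=cv2.convexHull(np.c_[xs,ys].astype(np.int32)).reshape(-1,2)
    return plane(c,h,z)[:,:2],h
def rect(W):
    (cx,cy),(w,h),a=cv2.minAreaRect(np.float32(W)*1000)
    P=cv2.boxPoints(((cx,cy),(w,h),a)); e=[P[1]-P[0],P[2]-P[1]]; L=max(e,key=np.linalg.norm)
    yaw=np.arctan2(L[1],L[0])-np.pi/2; yaw=(yaw+np.pi/2)%np.pi-np.pi/2
    return np.array([cx,cy]),(w,h),yaw
E
python3 - <<'E'
from m import *
for n,ns,nt in(("top",(270,185),(301,223)),("side",(295,245),(349,228))):
    c=np.load(f"pics/{n}0.npy",allow_pickle=True).item()
    P,W=stop(c,ns); H=cv2.convexHull(np.float32(W*1000)); a,T=cv2.minEnclosingTriangle(H)
    print(n,"stop tri",T.reshape(-1,2).round(1).tolist(), "rect",rect(W))
    T,h=tray(c,nt); print("tray",rect(T),len(h))
    d=c["depth"]; k=cv2.approxPolyDP(h.astype(np.int32).reshape(-1,1,2),4,True).reshape(-1,2); print("corners px",k.tolist())
    V=np.array(c["view"]); x,y=nt; 
    kk,dd=K(c); s=cv2.undistortPoints(np.float64([[nt]]),kk,dd).ravel(); z=d[y,x]
    print("depth point",V[:3,:3].T@(np.array([s[0]*z,s[1]*z,z])-V[:3,3]))
t=cv2.imread("pics/top0.png"); cv2.imwrite("pics/crop.png",cv2.resize(t[140:290,170:490],None,fx=2.5,fy=2.5,interpolation=cv2.INTER_CUBIC))
E
```

```text
top stop tri [[615.9000244140625, -45.0], [549.5, 232.0], [689.2999877929688, 187.89999389648438]] rect (array([590.78094482, 104.61165619]), (218.11212158203125, 137.86874389648438), np.float32(-0.30571282))Traceback (most recent call last):
  File "<stdin>", line 6, in <module>
  File "m.py", line 18, in tray
    m=biggest((g<60)&roi,near)
  File "m.py", line 6, in biggest
    k=[i for i in range(1,n) if st[i,4]>60]; i=min(k,key=lambda i:np.hypot(*(ce[i]-near))); return l==i
                                               ~~~^^^^^^^^^^^^^^^^^^^^^^^^^^^^^^^^^^^^^^^^
ValueError: min() iterable argument is empty
```

```bash
cat >> m.py <<'E'
def tray(c,near,z=.019,box=45,th=80):
    im=c["color"]; g=im.max(2).astype(int)
    roi=np.zeros(g.shape,bool); x,y=near; roi[y-box:y+box,x-box:x+box]=1
    m=biggest(cv2.dilate(((g<th)&roi).astype(np.uint8),np.ones((2,2))),near)&(g<th)
    ys,xs=np.nonzero(m); h=cv2.convexHull(np.c_[xs,ys].astype(np.int32)).reshape(-1,2)
    return plane(c,h,z)[:,:2],h
def stopframe(W):
    o,s,yaw=rect(W); R=np.array([[np.cos(yaw),-np.sin(yaw)],[np.sin(yaw),np.cos(yaw)]])
    return o-R@[-50,-90],R,yaw,s
E
python3 - <<'E'
from m import *
for n,ns,nt in(("top",(270,185),(301,223)),("side",(295,245),(349,228))):
    c=np.load(f"pics/{n}0.npy",allow_pickle=True).item()
    P,W=stop(c,ns); o,R,yaw,s=stopframe(W); print(n,"stop",o.round(1),yaw,s)
    for th in(70,90,105):
        T,h=tray(c,nt,th=th); t,s,ty=rect(T); print(th,"tray",t.round(1),s,ty,"in stop",(R.T@(t-o)).round(1),ty-yaw)
    q=cv2.boxPoints(cv2.minAreaRect(h.astype(np.float32))); print("box px",q.round(1).tolist())
    print("medians",np.median(c["color"][nt[1]-60:nt[1]+60,nt[0]-60:nt[0]+60].max(2)))
    V=np.array(c["view"]); kk,dd=K(c)
    for x,y in(nt,ns,(nt[0],nt[1]+45)):
        s=cv2.undistortPoints(np.float64([[(x,y)]]),kk,dd).ravel(); z=c["depth"][y,x]
        print("depth pt",(V[:3,:3].T@(np.array([s[0]*z,s[1]*z,z])-V[:3,3])).round(4))
t=cv2.imread("pics/top0.png"); cv2.imwrite("pics/crop.png",cv2.resize(t[140:290,170:490],None,fx=2.5,fy=2.5,interpolation=cv2.INTER_CUBIC))
E
```

```text
top stop [665.6 175.4] -0.30571282 (218.11212158203125, 137.86874389648438)
70 tray [515.8  54.6] (167.28025817871094, 90.23294830322266) -0.5751513 in stop [-106.4 -160.2] -0.2694385
90 tray [515.5  54.7] (169.8626708984375, 91.81929779052734) -0.5756441 in stop [-106.7 -160.2] -0.26993126
105 tray [515.8  54.8] (170.45823669433594, 93.14630889892578) -0.5738599 in stop [-106.5 -160.1] -0.26814705
box px [[267.29998779296875, 221.39999389648438], [284.20001220703125, 194.10000610351562], [333.8999938964844, 225.0], [317.0, 252.1999969482422]]
medians 142.0
depth pt [0.5159 0.0533 0.0226]
depth pt [0.6312 0.1441 0.006 ]
depth pt [0.3849 0.0563 0.0012]
side stop [665.7 178.4] -0.30397987 (217.08119201660156, 137.76025390625)
70 tray [516.7  58.4] (174.45645141601562, 95.03632354736328) -0.57344353 in stop [-106.2 -159.1] -0.26946366
90 tray [516.3  58.3] (177.2129669189453, 97.48958587646484) -0.56884706 in stop [-106.6 -159.2] -0.2648672
105 tray [516.7  58.1] (179.07119750976562, 99.5412368774414) -0.5724479 in stop [-106.2 -159.3] -0.26846802
box px [[310.79998779296875, 236.6999969482422], [360.79998779296875, 189.5], [386.70001220703125, 216.8000030517578], [336.70001220703125, 264.1000061035156]]
medians 124.0
depth pt [0.5165 0.0627 0.0176]
depth pt [0.641  0.1257 0.0043]
depth pt [0.5006 0.1791 0.0012]
```

View pics/crop.png

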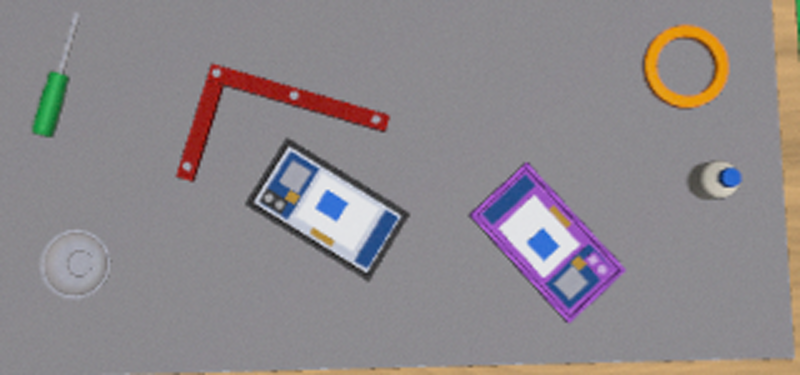

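The crop confirms it. The tray with the black rim, white battery and blue boards (crop ~(328,208)) is the carrier, and the purple-rimmed one (crop ~(548,242)) is the look-alike. In the stop frame the carrier sits at about (-106, -160) mm, turned -0.27 rad. I'll bring the open hand behind its long side.

```bash
cat > g.py <<'E'
import sys,numpy as np
from rig import robot
from scipy.spatial.transform import Rotation as Ro
O=np.array([665.6,176.5]); Y=-.305; R=np.array([[np.cos(Y),-np.sin(Y)],[np.sin(Y),np.cos(Y)]])
s=robot.get_obs(); T=Ro.from_quat(s["tool_rot"]).as_matrix(); p=np.array(s["position"])*1000
print("t",s["time"],"stop xy",(R.T@(p[:2]-O)).round(1),"z",p[2].round(1),"phi-Y deg",np.degrees(np.arctan2(T[1,0],T[0,0])-Y).round(2),"F stop",(R.T@s["ft_force"][:2]).round(1),"Fz",round(s["ft_force"][2],1),"q6",s["q"][5].round(2),"tilt",T[2,2].round(4))
if len(sys.argv)>3:
    x,y,z=map(float,sys.argv[1:4]); w=np.r_[O+R@[x,y],z]; print("tool shift cm",(T.T@(w-p)/10).round(2))
E
python3 -m pendant '[{"jaw":1,"linear":[3.6,-1.2,0],"twist":0},{"jaw":1,"linear":[3.6,-1.2,0],"twist":0},{"jaw":1,"linear":[3.6,-1.2,0],"twist":0},{"jaw":1,"linear":[3.6,-1.2,0],"twist":0},{"jaw":1,"linear":[3.6,-1.2,0],"twist":0},{"jaw":1,"linear":[3.6,-1.2,0],"twist":0},{"jaw":1,"linear":[3.6,-1.2,0],"twist":0},{"jaw":1,"linear":[3.6,-1.2,0],"twist":0}]'
python3 -m pendant '[{"jaw":1,"linear":[1.2,-3.9,0],"twist":0},{"jaw":1,"linear":[1.2,-3.9,0],"twist":0},{"jaw":1,"linear":[1.2,-3.9,0],"twist":0},{"jaw":1,"linear":[1.2,-3.9,0],"twist":0},{"jaw":1,"linear":[1.2,-3.9,0],"twist":0},{"jaw":1,"linear":[1.2,-3.9,0],"twist":0},{"jaw":1,"linear":[1.2,-3.9,0],"twist":0},{"jaw":1,"linear":[1.2,-3.9,0],"twist":0},{"jaw":1,"linear":[1.2,-3.9,0],"twist":0},{"jaw":1,"linear":[1.2,-3.9,0],"twist":0},{"jaw":1,"linear":[1.2,-3.9,0],"twist":0},{"jaw":1,"linear":[1.2,-3.9,0],"twist":0}]'
python3 -m pendant '[{"jaw":1,"linear":[0,0,0],"twist":7},{"jaw":1,"linear":[0,0,0],"twist":7},{"jaw":1,"linear":[0,0,0],"twist":7},{"jaw":1,"linear":[0,0,0],"twist":7},{"jaw":1,"linear":[0,0,0],"twist":7},{"jaw":1,"linear":[0,0,0],"twist":2},{"jaw":1,"linear":[0,0,0],"twist":0},{"jaw":1,"linear":[0,0,0],"twist":0}]'
python3 g.py -195 -155 24
```

```text
time: 0.77
position: [0.4497, -0.4002, 0.2127]
tool_rot: [0.985, 0.17, -0.0, -0.0]
ft_force: [0.1, -0.4, 0.3]
grip_width: 0.0872
grip_force: 0.0
time: 1.77
position: [0.4267, 0.0892, 0.2131]
tool_rot: [0.985, 0.17, -0.0, -0.0]
ft_force: [0.7, -1.0, -0.6]
grip_width: 0.087
grip_force: 0.0
time: 2.43
position: [0.4272, 0.0874, 0.2129]
tool_rot: [0.989, -0.151, -0.0, 0.0]
ft_force: [0.4, -0.3, -0.3]
grip_width: 0.0875
grip_force: 0.0
t 2.4333 stop xy [-200.6 -156.6] z 212.9 phi-Y deg 0.13 F stop [ 0.5 -0.1] Fz -0.3 q6 1.82 tilt -1.0
tool shift cm [ 0.57 -0.16 18.89]
```

```bash
python3 -m pendant '[{"jaw":1,"linear":[0,0,3.5],"twist":0},{"jaw":1,"linear":[0,0,3.5],"twist":0},{"jaw":1,"linear":[0,0,3.5],"twist":0},{"jaw":1,"linear":[0,0,3.5],"twist":0},{"jaw":1,"linear":[0,0,2.5],"twist":0},{"jaw":1,"linear":[0,0,1.4],"twist":0},{"jaw":1,"linear":[0,0,1.0],"twist":0},{"jaw":1,"linear":[0,0,0],"twist":0}]'; python3 g.py
python3 -m pendant '[{"jaw":1,"linear":[0.7,0,0],"twist":0},{"jaw":1,"linear":[0.7,0,0],"twist":0},{"jaw":1,"linear":[0.7,0,0],"twist":0},{"jaw":1,"linear":[0.6,0,0],"twist":0},{"jaw":1,"linear":[0.6,0,0],"twist":0},{"jaw":1,"linear":[0.6,0,0],"twist":0},{"jaw":1,"linear":[0.6,0,0],"twist":0},{"jaw":1,"linear":[0.6,0,0],"twist":0},{"jaw":1,"linear":[0.6,0,0],"twist":0}]'
python3 g.py -120 -155 24
```

```text
time: 3.1
position: [0.4263, 0.0873, 0.0222]
tool_rot: [0.989, -0.151, -0.002, 0.0]
ft_force: [-0.3, 0.3, -0.4]
grip_width: 0.0871
grip_force: 0.0
t 3.1 stop xy [-201.5 -157. ] z 22.2 phi-Y deg 0.1 F stop [-0.4  0.2] Fz -0.4 q6 1.82 tilt -1.0
time: 3.85
position: [0.4824, 0.0701, 0.0242]
tool_rot: [0.988, -0.151, 0.0, -0.0]
ft_force: [-0.0, -0.0, -0.6]
grip_width: 0.0869
grip_force: 0.0
t 3.85 stop xy [-142.8 -156.5] z 24.2 phi-Y deg 0.06 F stop [-0. -0.] Fz -0.6 q6 1.79 tilt -1.0
tool shift cm [ 2.28 -0.15  0.02]
```

```bash
python3 - <<'E'
from h import *
s=load("side")["color"]; t=load("top")["color"]
cv2.imwrite("pics/p1.png",np.vstack([cv2.resize(s[150:310,220:460],None,fx=2,fy=2),cv2.resize(t[140:280,200:440],None,fx=2,fy=2)]))
E
```

```text
(no output)
```

View pics/p1.png

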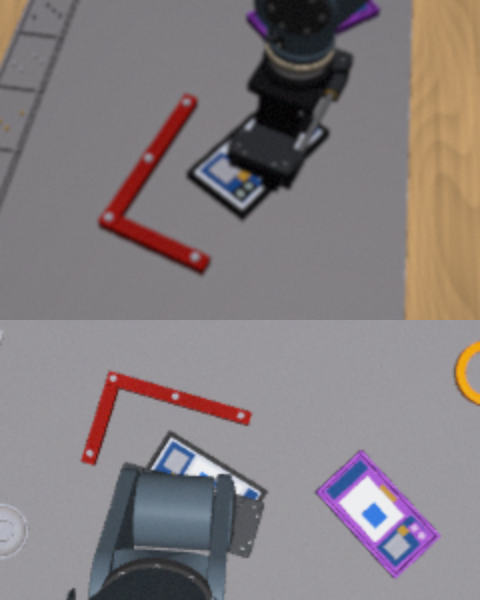

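```bash
python3 - <<'E'
from m import *
from g import O,R
print(robot.nose_length, robot.get_obs()["q"].round(3))
c=load("top")
T,h=tray(c,(320,200),th=80,box=40)
T,h=T,h; print((( T*1000-O)@R).round(0).tolist()); print(h.tolist())
c=load("side"); T,h=tray(c,(340,245),th=80,box=60); print(((T*1000-O)@R).round(0).tolist())
E
```

```text
t 3.95 stop xy [-141.6 -156.4] z 24.2 phi-Y deg 0.04 F stop [ 0.5 -0.4] Fz 0.3 q6 1.79 tilt -1.0
0.017 [-0.086  0.676  1.916 -0.     0.547  1.79 ]
[[-89.0, -252.0], [-102.0, -249.0], [-103.0, -244.0], [-73.0, -88.0], [-67.0, -87.0], [-54.0, -89.0], [-44.0, -92.0], [-42.0, -98.0], [-47.0, -114.0], [-70.0, -201.0], [-78.0, -227.0], [-84.0, -247.0], [-86.0, -251.0]]
[[332, 226], [330, 230], [328, 230], [280, 205], [280, 203], [282, 199], [284, 196], [286, 196], [291, 199], [317, 215], [325, 220], [331, 224], [332, 225]]
[[-156.0, -336.0], [-159.0, -321.0], [-172.0, -226.0], [-172.0, -219.0], [-160.0, -132.0], [-159.0, -129.0], [-129.0, -63.0], [-127.0, -62.0], [-91.0, -71.0], [-50.0, -82.0], [-46.0, -84.0], [-41.0, -88.0], [-41.0, -94.0], [-44.0, -267.0], [-44.0, -279.0]]
```

```bash
python3 - <<'E'
from m import *
from g import O,R,T,p
c=load("side"); t=load("top"); p=p/1000
im=cv2.resize(c["color"][170:290,270:430],None,fx=5,fy=5,interpolation=cv2.INTER_CUBIC)
for v in([0,0,0],[0,.05,.017],[0,-.05,.017],[0,.05,-.04],[0,-.05,-.04]):
    q=proj(c,[p+T@v])[0]; q=(q-[270,170])*5; cv2.circle(im,tuple(int(a) for a in q),4,(0,255,255),-1); print(v,q.round())
cv2.imwrite("pics/p2.png",im)
E
```

```text
t 4.05 stop xy [-143.6 -156.6] z 24.0 phi-Y deg 0.05 F stop [-0.3  0.5] Fz 0.5 q6 1.79 tilt -1.0
[0, 0, 0] [464. 304.]
[0, 0.05, 0.017] [501. 252.]
[0, -0.05, 0.017] [420. 400.]
[0, 0.05, -0.04] [511. 182.]
[0, -0.05, -0.04] [426. 333.]
```

View pics/p2.png

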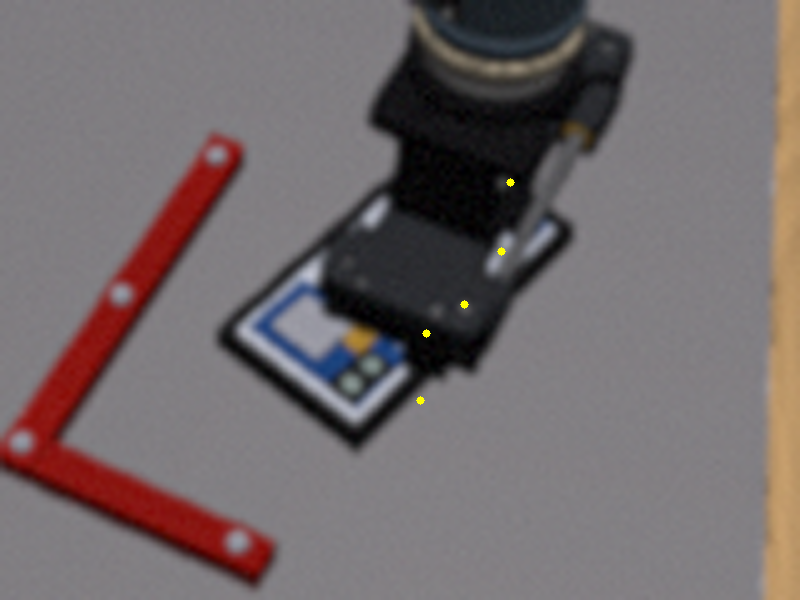

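```bash
python3 - <<'E'
from m import *
c0=np.load("pics/side0.npy",allow_pickle=True).item(); t0=np.load("pics/top0.npy",allow_pickle=True).item()
c=load("side"); t=load("top")
a=np.hstack([cv2.resize(x["color"][180:275,300:400],None,fx=3.8,fy=3.8,interpolation=cv2.INTER_CUBIC) for x in(c0,c)])
b=np.hstack([cv2.resize(x["color"][185:260,260:360],None,fx=3.8,fy=3,interpolation=cv2.INTER_CUBIC) for x in(t0,t)])
cv2.imwrite("pics/p3.png",np.vstack([a,b])[:600])
E
python3 g.py
```

```text
t 4.25 stop xy [-144.  -156.5] z 24.1 phi-Y deg 0.07 F stop [ 0.1 -0.3] Fz 0.3 q6 1.79 tilt -1.0
```

View pics/p3.png

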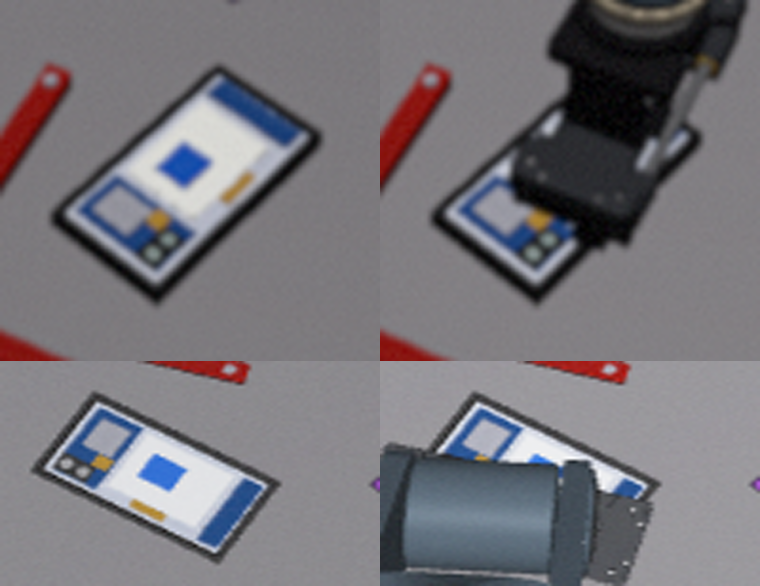

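```bash
python3 - <<'E'
from m import *
from g import O,R,T,p
c=load("side"); V=np.array(c["view"]); k,d=K(c)
g=c["color"].max(2)
ys,xs=np.mgrid[170:290,300:410]; px=np.c_[xs.ravel(),ys.ravel()].astype(float)
z=c["depth"][170:290,300:410].ravel(); s=cv2.undistortPoints(px.reshape(-1,1,2),k,d).reshape(-1,2)
P=(np.c_[s*z[:,None],z]-V[:3,3])@V[:3,:3]; ok=(z>0)
L=(P*1000-p)@T   # tool frame mm
m=ok&(P[:,2]>.03)&(P[:,2]<.3)
for a in range(30,200,10):
    q=m&(P[:,2]*1000>=a)&(P[:,2]*1000<a+10)
    if q.any(): print(a,q.sum(),"tool x",L[q,0].min().round(),L[q,0].max().round(),"y",L[q,1].min().round(),L[q,1].max().round())
for x,y in((338,230),(354,222),(368,228),(370,220),(372,212)): i=(y-170)*110+x-300; print((x,y),c["color"][y,x],P[i].round(3),L[i].round())
E
```

```text
t 4.25 stop xy [-144.  -156.5] z 24.1 phi-Y deg 0.07 F stop [ 0.1 -0.3] Fz 0.3 q6 1.79 tilt -1.0
30 14 tool x -9.0 11.0 y -54.0 46.0
40 26 tool x -10.0 12.0 y -54.0 43.0
50 8 tool x -10.0 -6.0 y 42.0 53.0
60 3 tool x -10.0 -8.0 y 48.0 48.0
100 51 tool x -37.0 36.0 y -88.0 48.0
110 139 tool x -37.0 36.0 y -89.0 82.0
120 212 tool x -37.0 38.0 y -94.0 81.0
130 99 tool x -37.0 38.0 y -97.0 93.0
140 731 tool x -37.0 37.0 y -97.0 95.0
150 95 tool x -25.0 25.0 y -69.0 16.0
160 57 tool x -22.0 22.0 y -52.0 -34.0
170 66 tool x -24.0 22.0 y -52.0 -38.0
180 69 tool x -22.0 22.0 y -52.0 -24.0
190 121 tool x -37.0 35.0 y -52.0 9.0
(338, 230) [11 13 10] [0.534 0.151 0.128] [  26.  -92. -104.]
(354, 222) [47 42 42] [0.502 0.137 0.145] [  -1.  -69. -121.]
(368, 228) [50 43 44] [0.47  0.149 0.147] [ -34.  -72. -123.]
(370, 220) [163 152 149] [0.468 0.03  0.018] [-1. 43.  6.]
(372, 212) [21 20 18] [0.466 0.105 0.147] [ -25.  -28. -123.]
```

```bash
python3 - <<'E'
from m import *
from g import O,R,T,p
c=load("side"); V=np.array(c["view"]); k,d=K(c)
c0=np.load("pics/side0.npy",allow_pickle=True).item()
df=cv2.absdiff(c["color"],c0["color"]).max(2)
for y in range(228,262,2):
    r=[]
    for x in range(346,366,2):
        s=cv2.undistortPoints(np.float64([[(x,y)]]),k,d).ravel(); z=c["depth"][y,x]
        P=V[:3,:3].T@(np.array([s[0]*z,s[1]*z,z])-V[:3,3])
        r.append(f"{P[2]*1000:4.0f}/{df[y,x]:3d}")
    print(y,*r)
b=proj(c,[p/1000+T@np.array([x,-.054,h]) for x in(-.0095,.0095) for h in(.017,0,-.04)]); print(b.round())
cv2.imwrite("pics/p4.png",cv2.resize(c["color"][195:265,320:400],None,fx=8,fy=8,interpolation=cv2.INTER_CUBIC).clip(0,80)*3)
E
```

```text
t 4.3 stop xy [-143.9 -156.5] z 24.1 phi-Y deg 0.07 F stop [ 0.4 -0.9] Fz 0.2 q6 1.79 tilt -1.0
228  144/135  147/121  145/132  145/172  147/174  147/171  146/175  146/155  149/125  148/122
230  142/185  146/163  147/174  149/177  146/180  146/172  147/144  145/126  147/114  150/130
232  132/210  140/205  143/193  147/185  145/178  145/138  144/ 96  147/115  150/101  146/ 70
234  118/191  131/211  133/211  140/209  140/180  146/160  146/145  146/112  148/ 52  145/ 17
236  110/157  112/194  112/192  128/200  131/189  139/180  136/164  143/ 75  148/  8  149/  5
238   15/ 36  106/109  111/133  110/184  114/197  117/173  131/ 96  133/ 22  138/ 41  882/ 86
240   18/  8   17/  8   44/ 66   48/185  108/169  107/ 85  113/ 20  117/ 34  126/ 93  129/124
242   21/  3   18/  8   36/ 54   42/150   44/ 81   48/ 17  105/ 35  112/ 80  111/108  114/118
244   19/  4   17/  8   20/ 11   22/ 45   34/ 12   41/ 29   44/ 69    3/ 20    3/ 32  106/ 54
246   18/  4   18/  8   22/  4   17/  4   11/  6    4/  3    4/ 21    5/  5    6/  7    5/  6
248  882/  6   19/  4   20/  2   11/  4    5/  5    5/  8    4/  4    4/  7    4/  8    2/  7
250   19/  4   21/  3   11/  6    5/  4    5/  5    5/  6    7/  6    2/  7    3/  7    4/  6
252   20/  4   11/  5    4/  5    3/  6    5/  7    4/  7    2/  6    3/  8    2/  7    5/  5
254   13/  2    5/  4    4/  6    5/  5    5/  4    4/  6    5/  6    2/  6    3/  8    2/  6
256    3/  5    3/  7    4/  9    6/  6    2/  8    5/  6    5/  7    3/  5    4/  9    4/  3
258    2/  9    4/  6    3/  5    4/ 10    4/  6    1/  6    4/  6    2/  8    1/  3    3/  7
260    4/  6    1/  6    5/  5    5/  5    4/  8    4/  9    3/  7    3/  8    2/  5    3/  9
[[357. 253.]
 [357. 249.]
 [358. 240.]
 [350. 250.]
 [350. 246.]
 [351. 236.]]
```

View pics/p4.png

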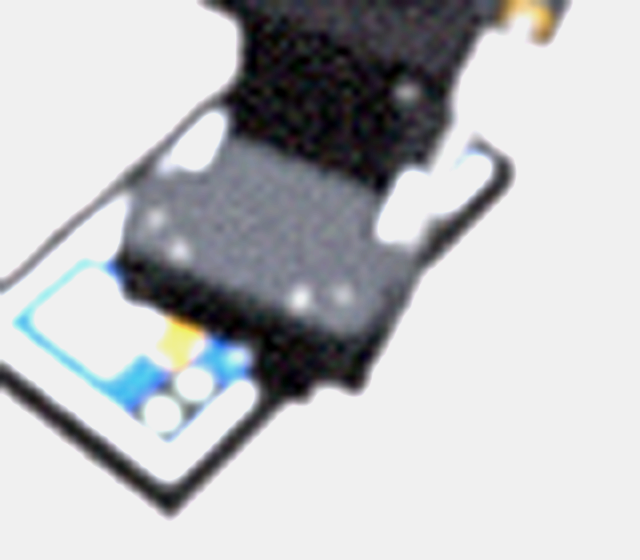

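The picture shows the carrier untouched. By side-camera depth the fingertips end at z ≈ 34 mm, about 27 mm higher than the reported pose implies, so the hand has been passing over it. I'll back off and go lower by camera and force.

```bash
python3 -m pendant '[{"jaw":1,"linear":[-2,0,0],"twist":0},{"jaw":1,"linear":[-2,0,0],"twist":0},{"jaw":1,"linear":[-2,0,0],"twist":0},{"jaw":1,"linear":[-0.3,0,0],"twist":0},{"jaw":1,"linear":[0,0,0.8],"twist":0},{"jaw":1,"linear":[0,0,0.8],"twist":0},{"jaw":1,"linear":[0,0,0],"twist":0}]'; cat > tip.py <<'E'
from m import *
from g import T,p
def tip(fy=-.055):
    # hand-points by depth near the fingers, lowest height on the camera-facing finger back
    c=load("side"); V=np.array(c["view"]); k,d=K(c)
    ys,xs=np.mgrid[170:320,280:460]; z=c["depth"][170:320,280:460].ravel()
    s=cv2.undistortPoints(np.c_[xs.ravel(),ys.ravel()].astype(float).reshape(-1,1,2),k,d).reshape(-1,2)
    P=(np.c_[s*z[:,None],z]-V[:3,3])@V[:3,:3]*1000; L=(P-p)@T
    q=(z>0)&(abs(L[:,0])<11)&(abs(L[:,1])>42)&(abs(L[:,1])<62)&(P[:,2]<80)&(P[:,2]>8)
    for sg in(-1,1):
        w=q&(L[:,1]*sg>0); print("side",sg,w.sum(),"z",np.percentile(P[w,2],[0,10,50,100]).round() if w.any() else "","x",np.median(L[w,0]).round(1) if w.any() else "")
    q=(z>0)&(abs(L[:,0])<36)&(abs(L[:,1])<95)&(P[:,2]>60)&(P[:,2]<200); print("body low z",np.percentile(P[q,2],[0,1,5]).round())
if __name__=="__main__": tip()
E
python3 tip.py
```

```text
time: 4.93
position: [0.4234, 0.0888, 0.0068]
tool_rot: [0.988, -0.152, 0.0, -0.0]
ft_force: [-0.7, -0.6, -0.6]
grip_width: 0.0867
grip_force: 0.0
t 4.9333 stop xy [-204.7 -156.4] z 6.8 phi-Y deg 0.04 F stop [-0.5 -0.8] Fz -0.6 q6 1.82 tilt -1.0
side -1 30 z [18. 20. 25. 32.] x -0.3
side 1 0 z  x 
body low z [85. 89. 99.]
```

```bash
python3 -m pendant '[{"jaw":1,"linear":[0,0,0.3],"twist":0},{"jaw":1,"linear":[0,0,0.3],"twist":0},{"jaw":1,"linear":[0,0,0],"twist":0}]'; python3 tip.py; python3 -m pendant '[{"jaw":1,"linear":[0,0,0.2],"twist":0},{"jaw":1,"linear":[0,0,0],"twist":0}]'; python3 tip.py
```

```text
time: 5.23
position: [0.4221, 0.089, 0.0016]
tool_rot: [0.988, -0.152, -0.0, 0.0]
ft_force: [0.3, -0.7, -0.0]
grip_width: 0.0872
grip_force: 0.0
t 5.2333 stop xy [-206.  -156.6] z 1.6 phi-Y deg 0.04 F stop [ 0.5 -0.5] Fz -0.0 q6 1.82 tilt -1.0
side -1 29 z [11. 13. 20. 29.] x -0.3
side 1 0 z  x 
body low z [80. 85. 94.]
time: 5.45
position: [0.4218, 0.0891, -0.0]
tool_rot: [0.988, -0.151, -0.0, -0.0]
ft_force: [-0.2, 0.0, -0.3]
grip_width: 0.0869
grip_force: 0.0
t 5.45 stop xy [-206.3 -156.6] z -0.0 phi-Y deg 0.05 F stop [-0.2 -0. ] Fz -0.3 q6 1.82 tilt -1.0
side -1 30 z [ 8. 12. 18. 29.] x 0.2
side 1 0 z  x 
body low z [78. 83. 92.]
```

```bash
python3 -m pendant '[{"jaw":1,"linear":[0.6,0,0],"twist":0},{"jaw":1,"linear":[0.6,0,0],"twist":0},{"jaw":1,"linear":[0.6,0,0],"twist":0},{"jaw":1,"linear":[0.5,0,0],"twist":0},{"jaw":1,"linear":[0.5,0,0],"twist":0},{"jaw":1,"linear":[0.5,0,0],"twist":0},{"jaw":1,"linear":[0.5,0,0],"twist":0},{"jaw":1,"linear":[0.5,0,0],"twist":0},{"jaw":1,"linear":[0.5,0,0],"twist":0}]'; python3 g.py;python3 -m pendant '[{"jaw":1,"linear":[0.5,0,0],"twist":0},{"jaw":1,"linear":[0.5,0,0],"twist":0},{"jaw":1,"linear":[0.5,0,0],"twist":0},{"jaw":1,"linear":[0.5,0,0],"twist":0},{"jaw":1,"linear":[0.5,0,0],"twist":0}]'; python3 g.py; python3 - <<'E'
from h import *
s=load("side")["color"]; cv2.imwrite("pics/p5.png",cv2.resize(s[150:310,220:460],None,fx=3,fy=3))
E
```

```text
time: 6.25
position: [0.4675, 0.0747, 0.0]
tool_rot: [0.988, -0.151, -0.001, 0.0]
ft_force: [-0.8, -0.7, 0.4]
grip_width: 0.0868
grip_force: 0.5
t 6.25 stop xy [-158.4 -156.6] z 0.0 phi-Y deg 0.06 F stop [-0.6 -0.9] Fz 0.4 q6 1.8 tilt -1.0
time: 6.67
position: [0.492, 0.0671, 0.0001]
tool_rot: [0.988, -0.151, 0.0, 0.0]
ft_force: [-0.9, -0.5, -0.2]
grip_width: 0.0869
grip_force: 0.4
t 6.6667 stop xy [-132.7 -156.4] z 0.1 phi-Y deg 0.06 F stop [-0.7 -0.7] Fz -0.2 q6 1.78 tilt -1.0
```

View pics/p5.png

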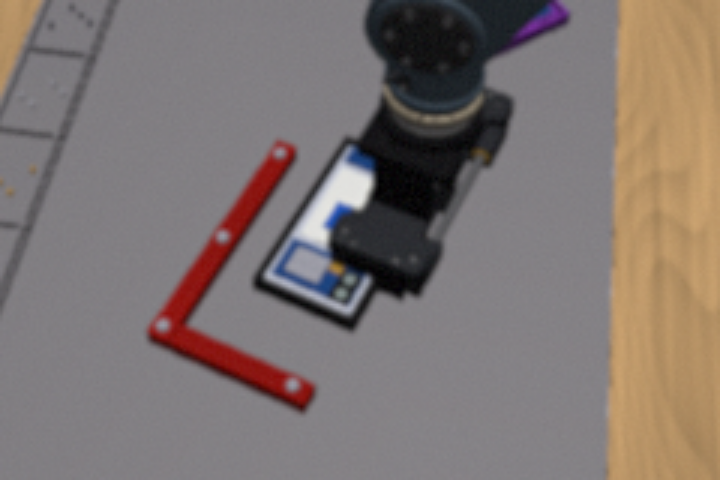

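The carrier (about (310,250) in this crop) has swung parallel to the long wall and is being pushed flat. Next I'll close the remaining gap, gently at the end.

```bash
python3 -m pendant '[{"jaw":1,"linear":[0.5,0,0],"twist":0},{"jaw":1,"linear":[0.5,0,0],"twist":0},{"jaw":1,"linear":[0.5,0,0],"twist":0},{"jaw":1,"linear":[0.5,0,0],"twist":0},{"jaw":1,"linear":[0.4,0,0],"twist":0},{"jaw":1,"linear":[0.2,0,0],"twist":0},{"jaw":1,"linear":[0.2,0,0],"twist":0},{"jaw":1,"linear":[0.1,0,0],"twist":0}]'; python3 g.py;python3 -m pendant '[{"jaw":1,"linear":[0.1,0,0],"twist":0},{"jaw":1,"linear":[0.1,0,0],"twist":0},{"jaw":1,"linear":[0.1,0,0],"twist":0}]'|grep force; python3 g.py;python3 -m pendant '[{"jaw":1,"linear":[0.1,0,0],"twist":0},{"jaw":1,"linear":[0.1,0,0],"twist":0},{"jaw":1,"linear":[0.1,0,0],"twist":0}]'|grep force; python3 g.py
```

```text
time: 7.38
position: [0.5188, 0.0587, 0.0002]
tool_rot: [0.988, -0.151, -0.0, -0.0]
ft_force: [-2.2, -0.1, 2.2]
grip_width: 0.087
grip_force: 1.1
t 7.3833 stop xy [-104.6 -156.5] z 0.2 phi-Y deg 0.05 F stop [-2.1 -0.8] Fz 2.2 q6 1.77 tilt -1.0
ft_force: [-2.4, 1.6, 3.5]
grip_force: 2.2
t 7.6333 stop xy [-102.3 -156.5] z 0.1 phi-Y deg 0.05 F stop [-2.8  0.8] Fz 3.5 q6 1.77 tilt -1.0
ft_force: [-7.7, 4.9, 6.4]
grip_force: 4.3
t 7.8833 stop xy [-102.3 -156.6] z -0.0 phi-Y deg 0.05 F stop [-8.8  2.4] Fz 6.4 q6 1.77 tilt -1.0
```

```bash
python3 -m pendant '[{"jaw":1,"linear":[-1.2,0,0],"twist":0},{"jaw":1,"linear":[-1.5,0,0],"twist":0},{"jaw":1,"linear":[0,0,-2],"twist":0},{"jaw":1,"linear":[0,0,-3],"twist":0},{"jaw":0.5,"linear":[0,3,-2],"twist":0},{"jaw":0.5,"linear":[0,3.5,0],"twist":0},{"jaw":0.5,"linear":[0,3.5,0],"twist":0},{"jaw":0.5,"linear":[0,3.5,0],"twist":0},{"jaw":0.5,"linear":[0,0,0],"twist":-7},{"jaw":0.5,"linear":[0,0,0],"twist":-7},{"jaw":0.5,"linear":[0,0,0],"twist":-7},{"jaw":0.5,"linear":[0,0,0],"twist":-7}]' >/dev/null; python3 -m pendant '[{"jaw":0.5,"linear":[0,0,0],"twist":-7},{"jaw":0.5,"linear":[0,0,0],"twist":-7},{"jaw":0.5,"linear":[0,0,0],"twist":-7},{"jaw":0.5,"linear":[0,0,0],"twist":-7},{"jaw":0.5,"linear":[0,0,0],"twist":-7},{"jaw":0.5,"linear":[0,0,0],"twist":-7},{"jaw":0.5,"linear":[0,0,0],"twist":-7},{"jaw":0.5,"linear":[0,0,0],"twist":-7},{"jaw":0.5,"linear":[0,0,0],"twist":-6},{"jaw":0.5,"linear":[0,0,0],"twist":0}]'; python3 g.py -48 -275 0
python3 - <<'E'
from m import *
from g import O,R
for n,p,b in(("top",(290,207),38),("side",(320,218),50)):
    c=load(n); T,h=tray(c,p,box=b,th=80); print(n,((T*1000-O)@R).round().tolist())
    cv2.imwrite(f"pics/q_{n}.png",c["color"])
E
```

```text
time: 9.72
position: [0.4602, -0.0647, 0.0704]
tool_rot: [0.806, 0.593, 0.001, 0.002]
ft_force: [0.0, -0.5, 0.9]
grip_width: 0.0432
grip_force: 0.0
t 9.7167 stop xy [-123.5 -291.8] z 70.4 phi-Y deg 90.16 F stop [ 0.1 -0.4] Fz 0.9 q6 -0.08 tilt -1.0
tool shift cm [1.66 7.53 7.07]
t 9.7167 stop xy [-123.5 -291.8] z 70.4 phi-Y deg 90.16 F stop [ 0.1 -0.4] Fz 0.9 q6 -0.08 tilt -1.0
top [[-5.0, -215.0], [-68.0, -230.0], [-83.0, -232.0], [-89.0, -230.0], [-91.0, -222.0], [-93.0, -177.0], [-93.0, -155.0], [-91.0, -76.0], [-91.0, -67.0], [-86.0, -62.0], [-3.0, -64.0], [-1.0, -70.0], [-1.0, -82.0], [-0.0, -103.0], [-0.0, -199.0], [-1.0, -208.0], [-2.0, -214.0]]
side [[-93.0, -223.0], [-94.0, -208.0], [-94.0, -166.0], [-94.0, -92.0], [-94.0, -60.0], [-93.0, -57.0], [-2.0, -7.0], [-0.0, -9.0], [1.0, -34.0], [1.0, -213.0], [0.0, -229.0], [-5.0, -231.0], [-13.0, -232.0], [-51.0, -232.0], [-80.0, -231.0], [-86.0, -231.0], [-90.0, -229.0]]
```

```bash
python3 -m pendant '[{"jaw":0.5,"linear":[0.8,3.8,0],"twist":0},{"jaw":0.5,"linear":[0.8,3.8,0],"twist":0},{"jaw":0.5,"linear":[0,0,2.5],"twist":0},{"jaw":0.5,"linear":[0,0,2.5],"twist":0},{"jaw":0.5,"linear":[0,0,1.2],"twist":0},{"jaw":0.5,"linear":[0,0,0.8],"twist":0},{"jaw":0.5,"linear":[0,0,0],"twist":0}]'|grep force; python3 g.py -47 -245 0
```

```text
ft_force: [-0.4, 0.2, -0.1]
grip_force: 0.0
t 10.4 stop xy [ -50.7 -275.4] z -1.4 phi-Y deg 90.0 F stop [-0.4  0. ] Fz -0.1 q6 -0.03 tilt -1.0
tool shift cm [ 3.04  0.37 -0.14]
```

```bash
python3 -m pendant '[{"jaw":0.5,"linear":[0.9,0.4,-0.1],"twist":0},{"jaw":0.5,"linear":[0.9,0,0],"twist":0},{"jaw":0.5,"linear":[0.7,0,0],"twist":0},{"jaw":0.5,"linear":[0.5,0,0],"twist":0},{"jaw":0.5,"linear":[0.5,0,0],"twist":0},{"jaw":0.5,"linear":[0.5,0,0],"twist":0},{"jaw":0.5,"linear":[0.5,0,0],"twist":0},{"jaw":0.5,"linear":[0.5,0,0],"twist":0},{"jaw":0.5,"linear":[0.5,0,0],"twist":0}]'|grep force; python3 g.py -47 -185 0; python3 -m pendant '[{"jaw":0.5,"linear":[0.5,0,0],"twist":0},{"jaw":0.5,"linear":[0.5,0,0],"twist":0},{"jaw":0.5,"linear":[0.5,0,0],"twist":0},{"jaw":0.5,"linear":[0.5,0,0],"twist":0},{"jaw":0.5,"linear":[0.5,0,0],"twist":0},{"jaw":0.5,"linear":[0.5,0,0],"twist":0}]'|grep force; python3 g.py -47 -180 0
```

```text
ft_force: [-1.2, -2.6, 1.3]
grip_force: 1.2
t 11.15 stop xy [ -45.3 -220.1] z 1.3 phi-Y deg 90.05 F stop [-0.4 -2.8] Fz 1.3 q6 0.07 tilt -1.0
tool shift cm [ 3.51 -0.17  0.13]
ft_force: [-1.1, -1.9, 2.0]
grip_force: 1.2
t 11.65 stop xy [ -45.4 -189.9] z 1.1 phi-Y deg 90.06 F stop [-0.5 -2.1] Fz 2.0 q6 0.12 tilt -1.0
tool shift cm [ 0.99 -0.16  0.11]
```

```bash
python3 -m pendant '[{"jaw":0.5,"linear":[0.3,0,0],"twist":0},{"jaw":0.5,"linear":[0.2,0,0],"twist":0},{"jaw":0.5,"linear":[0.2,0,0],"twist":0},{"jaw":0.5,"linear":[0.1,0,0],"twist":0}]'|grep force; python3 g.py; python3 -m pendant '[{"jaw":0.5,"linear":[0.1,0,0],"twist":0},{"jaw":0.5,"linear":[0.1,0,0],"twist":0},{"jaw":0.5,"linear":[0.1,0,0],"twist":0}]'|grep force; python3 g.py; python3 -m pendant '[{"jaw":0.5,"linear":[0.1,0,0],"twist":0},{"jaw":0.5,"linear":[0.1,0,0],"twist":0}]'|grep force; python3 g.py
```

```text
ft_force: [-2.1, -6.2, 2.0]
grip_force: 3.5
t 11.9833 stop xy [ -45.5 -182.7] z 1.1 phi-Y deg 90.11 F stop [-0.1 -6.5] Fz 2.0 q6 0.14 tilt -1.0
ft_force: [-4.4, -16.3, 3.3]
grip_force: 8.5
t 12.2333 stop xy [ -45.6 -182.5] z 1.1 phi-Y deg 90.19 F stop [  0.6 -16.8] Fz 3.3 q6 0.14 tilt -1.0
ft_force: [-6.2, -22.2, 3.9]
grip_force: 11.8
t 12.4 stop xy [ -45.6 -182.3] z 1.1 phi-Y deg 90.24 F stop [  0.7 -23.1] Fz 3.9 q6 0.15 tilt -1.0
```

```bash
python3 -m pendant '[{"jaw":0.5,"linear":[-1,0,0],"twist":0},{"jaw":0.5,"linear":[-2,0,0],"twist":0},{"jaw":0.5,"linear":[-3,0,0],"twist":0},{"jaw":0.5,"linear":[0,0,-3],"twist":0},{"jaw":0.5,"linear":[0,0,-4],"twist":0},{"jaw":0.5,"linear":[-3,-2,-2],"twist":0},{"jaw":0.5,"linear":[-3,-2,0],"twist":0},{"jaw":0.5,"linear":[0,0,0],"twist":0}]'; python3 - <<'E'
from m import *
im=[]
for n,ps,p,b in(("top",(270,185),(280,197),40),("side",(295,245),(308,235),50)):
    c=load(n); P,W=stop(c,ps); o,R,yaw,s=stopframe(W); print(n,o.round(1),yaw,s)
    try:
        T,h=tray(c,p,box=b,th=80); t,s,ty=rect(T); print("tray",(R.T@(t-o)).round(1),s,ty-yaw); print(((T*1000-o)@R).round().tolist())
    except Exception as e: print(e)
    im.append(cv2.resize(c["color"][p[1]-50:p[1]+50,p[0]-65:p[0]+65],None,fx=6,fy=6,interpolation=cv2.INTER_CUBIC)[:, :])
cv2.imwrite("pics/r1.png",cv2.resize(np.hstack(im),None,fx=.51,fy=.51,interpolation=cv2.INTER_AREA))
E
```

```text
time: 13.07
position: [0.4905, -0.0829, 0.092]
tool_rot: [0.807, 0.591, -0.001, -0.001]
ft_force: [-1.8, 0.6, 0.0]
grip_width: 0.0436
grip_force: 0.0
top [665.5 175.6] -0.30202627 (218.57196044921875, 137.6764678955078)
tray [-47.4 -84.8] (170.0048065185547, 93.28298950195312) -0.0024272203
[[-9.0, -169.0], [-22.0, -170.0], [-74.0, -170.0], [-83.0, -169.0], [-89.0, -168.0], [-93.0, -166.0], [-94.0, -57.0], [-94.0, -5.0], [-92.0, -2.0], [-86.0, 0.0], [-46.0, 0.0], [-9.0, -1.0], [-2.0, -2.0], [-1.0, -7.0], [-1.0, -50.0], [-1.0, -145.0], [-2.0, -164.0], [-4.0, -168.0]]
side [665.7 178.2] -0.30584395 (216.69691467285156, 137.8658447265625)
tray [-46.6 -96.4] (184.87596130371094, 95.59420013427734) 0.0029802322
[[-94.0, -161.0], [-94.0, -154.0], [-94.0, -97.0], [-94.0, -29.0], [-94.0, -14.0], [-93.0, -7.0], [-89.0, -5.0], [-81.0, -4.0], [-58.0, -4.0], [-28.0, -4.0], [-0.0, -5.0], [1.0, -7.0], [1.0, -169.0], [1.0, -185.0], [-0.0, -189.0], [-86.0, -171.0], [-90.0, -169.0]]
```

View pics/r1.png

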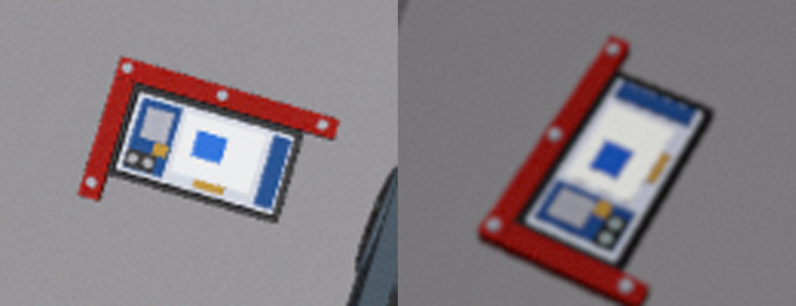

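In the picture the carrier sits in the corner against both walls: centre at about (207,148) in the left crop, measured (-47.4, -84.8) mm, turned about 0.00 rad. I'll add one light confirming nudge toward the long wall.

```bash
python3 g.py -150 -88 1
```

```text
t 13.1667 stop xy [ -85.8 -297.8] z 91.4 phi-Y deg 89.88 F stop [0.4 0.1] Fz -1.2 q6 -0.08 tilt -1.0
tool shift cm [20.96 -6.46  9.06]
```

```bash
python3 -m pendant '[{"jaw":0.5,"linear":[1,-3.2,0],"twist":0},{"jaw":0.5,"linear":[2,-3.3,0],"twist":0},{"jaw":0.5,"linear":[3.6,0,0],"twist":0},{"jaw":0.5,"linear":[3.6,0,0],"twist":0},{"jaw":0.5,"linear":[3.6,0,0],"twist":0},{"jaw":0.5,"linear":[3.6,0,0],"twist":0},{"jaw":0.5,"linear":[3.6,0,0],"twist":0},{"jaw":0.5,"linear":[0,0,3],"twist":0},{"jaw":0.5,"linear":[0,0,3],"twist":0},{"jaw":0.5,"linear":[0,0,2],"twist":0},{"jaw":0.5,"linear":[0,0,1],"twist":0},{"jaw":0.5,"linear":[0,0,0],"twist":0}]'|grep force; python3 g.py -131 -88 1;  python3 -m pendant '[{"jaw":0.5,"linear":[0,0.5,0],"twist":0},{"jaw":0.5,"linear":[0,0.4,0],"twist":0},{"jaw":0.5,"linear":[0,0.3,0],"twist":0},{"jaw":0.5,"linear":[0,0.2,0],"twist":0},{"jaw":0.5,"linear":[0,0,0],"twist":0}]'|grep force; python3 g.py
```

```text
ft_force: [-0.5, 0.1, 0.5]
grip_force: 0.0
t 14.1667 stop xy [-151.9  -87.1] z -1.4 phi-Y deg 90.1 F stop [-0.5 -0.1] Fz 0.5 q6 0.36 tilt -1.0
tool shift cm [-0.1   2.09 -0.25]
ft_force: [-0.5, 0.9, -0.1]
grip_force: 0.0
t 14.5833 stop xy [-134.7  -87.3] z 2.2 phi-Y deg 90.01 F stop [-0.7  0.7] Fz -0.1 q6 0.35 tilt -1.0
```

```bash
for i in 1 2 ; do python3 -m pendant '[{"jaw":0.5,"linear":[0,0.1,0],"twist":0},{"jaw":0.5,"linear":[0,0.1,0],"twist":0}]'>/dev/null; python3 g.py; done;  python3 -m pendant '[{"jaw":0.5,"linear":[0,0.1,0],"twist":0},{"jaw":0.5,"linear":[0,0,0],"twist":0}]'>/dev/null; python3 g.py
```

```text
t 14.75 stop xy [-134.4  -87.6] z 1.6 phi-Y deg 90.05 F stop [0.  0.5] Fz 0.7 q6 0.35 tilt -1.0
t 14.9167 stop xy [-132.4  -87.5] z 1.3 phi-Y deg 90.06 F stop [ 0.3 -0. ] Fz 0.5 q6 0.35 tilt -1.0
t 15.0833 stop xy [-131.2  -87.4] z 1.1 phi-Y deg 90.05 F stop [1. 0.] Fz -0.1 q6 0.35 tilt -1.0
```

```bash
for i in 1 ; do python3 -m pendant '[{"jaw":0.5,"linear":[0,0.1,0],"twist":0},{"jaw":0.5,"linear":[0,0.1,0],"twist":0},{"jaw":0.5,"linear":[0,0,0],"twist":0}]'>/dev/null; python3 g.py; done;  python3 -m pendant '[{"jaw":0.5,"linear":[0,0.1,0],"twist":0},{"jaw":0.5,"linear":[0,0.1,0],"twist":0},{"jaw":0.5,"linear":[0,0,0],"twist":0}]'>/dev/null; python3 g.py
```

```text
t 15.3333 stop xy [-129.1  -87.4] z 1.1 phi-Y deg 90.06 F stop [-0.2 -0.7] Fz 1.0 q6 0.34 tilt -1.0
t 15.5833 stop xy [-127.1  -87.4] z 1.2 phi-Y deg 90.05 F stop [-0.5 -0.2] Fz -0.6 q6 0.34 tilt -1.0
```

```bash
for i in 1 ; do python3 -m pendant '[{"jaw":0.5,"linear":[0,0.1,0],"twist":0},{"jaw":0.5,"linear":[0,0.1,0],"twist":0},{"jaw":0.5,"linear":[0,0,0],"twist":0}]'>/dev/null; python3 g.py; done;  python3 -m pendant '[{"jaw":0.5,"linear":[0,0.1,0],"twist":0},{"jaw":0.5,"linear":[0,0.1,0],"twist":0},{"jaw":0.5,"linear":[0,0,0],"twist":0}]'>/dev/null; python3 g.py
```

```text
t 15.8333 stop xy [-125.1  -87.4] z 1.2 phi-Y deg 90.06 F stop [-0.7 -0.3] Fz 0.0 q6 0.34 tilt -1.0
t 16.0833 stop xy [-123.1  -87.4] z 1.2 phi-Y deg 90.05 F stop [-0.1  1.1] Fz 0.9 q6 0.34 tilt -1.0
```

```bash
python3 -m pendant '[{"jaw":0.5,"linear":[0,0.1,0],"twist":0},{"jaw":0.5,"linear":[0,0.1,0],"twist":0},{"jaw":0.5,"linear":[0,0,0],"twist":0}]'>/dev/null; python3 g.py;  python3 -m pendant '[{"jaw":0.5,"linear":[0,0.1,0],"twist":0},{"jaw":0.5,"linear":[0,0.1,0],"twist":0},{"jaw":0.5,"linear":[0,0,0],"twist":0}]'|grep width; python3 g.py
```

```text
t 16.3333 stop xy [-122.3  -87.6] z 1.1 phi-Y deg 90.06 F stop [-1.7  0.1] Fz 2.0 q6 0.34 tilt -1.0
grip_width: 0.0436
t 16.5833 stop xy [-122.   -87.7] z 1.0 phi-Y deg 90.05 F stop [-5.4  1.8] Fz 5.2 q6 0.34 tilt -1.0
```

Firm contact with no further motion, so it is seated. Now I'll back away, check once and hand in.

```bash
python3 -m pendant '[{"jaw":0.5,"linear":[0,-1,0],"twist":0},{"jaw":0.5,"linear":[0,-2,0],"twist":0},{"jaw":0.5,"linear":[0,-1,-1],"twist":0},{"jaw":0.5,"linear":[0,0,-3],"twist":0},{"jaw":0.5,"linear":[0,0,-4],"twist":0},{"jaw":0.5,"linear":[0,0,-4],"twist":0},{"jaw":0.5,"linear":[-3.5,0,0],"twist":0},{"jaw":0.5,"linear":[-3.5,0,0],"twist":0},{"jaw":0.5,"linear":[-3.5,0,0],"twist":0},{"jaw":0.5,"linear":[-3.5,0,0],"twist":0},{"jaw":0.5,"linear":[-3.5,0,0],"twist":0},{"jaw":0.5,"linear":[-3.5,0,0],"twist":0}]'; python3 -m pendant '[{"jaw":0.5,"linear":[-3,0,0],"twist":0},{"jaw":0.5,"linear":[-3,0,0],"twist":0},{"jaw":0.5,"linear":[0,0,0],"twist":0},{"jaw":0.5,"linear":[0,0,0],"twist":0}]'|grep pos; python3 - <<'E'
from m import *
c=load("top"); P,W=stop(c,(270,185)); o,R,yaw,s=stopframe(W)
T,h=tray(c,(280,197),box=40,th=80); t,s,ty=rect(T); print("tray",(R.T@(t-o)).round(1),s,ty-yaw); print(((T*1000-o)@R).round().tolist())
E
```

```text
time: 17.58
position: [0.4242, -0.061, 0.122]
tool_rot: [0.806, 0.592, 0.001, 0.001]
ft_force: [1.3, -0.8, -0.6]
grip_width: 0.0432
grip_force: 0.0
position: [0.4066, -0.1182, 0.1218]
tray [-46.7 -84.8] (170.02406311035156, 92.56140899658203) -0.0015876293
[[-9.0, -169.0], [-21.0, -170.0], [-73.0, -170.0], [-92.0, -169.0], [-93.0, -154.0], [-93.0, -8.0], [-92.0, -2.0], [-86.0, 0.0], [-46.0, 0.0], [-9.0, -1.0], [-2.0, -2.0], [-1.0, -7.0], [-0.0, -93.0], [-1.0, -155.0], [-1.0, -164.0], [-3.0, -168.0]]
```

```bash
python3 -c "
from rig import robot
print(robot.hand_in())"
```

```text
the job is handed in; nothing more can be done
None
```

I pushed the black carrier into the corner stop and handed the job in, with the hand clear. The last top-camera measurement put it at (-46.7, -84.8) mm in the stop's frame, within 1 mm of home and turned under 0.002 rad. No verdict came back, and I did not re-measure the bystanders, though the hand never worked near them.

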